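# Send the candle pot one station down the assembly slide

### The job

Stand the terracotta pot with the candle upright on the round rubber mat of the slide's carrier while the carrier is still at the loading end, setting it down rather than dropping it, and let go. Then push the carrier by its upright handle along the rails until its roller drops into the first pair of rods it comes to, and leave it resting there without ever running past that station and without touching the pot on the way. Hold the soft wax candle gently (grip force under 30 N), and leave the empty pot, the bottle and the secateurs alone.

Things in the scene. Friction and masses are not known exactly. Their poses are not given: they have to be found in the camera images.
- candle_pot: Terracotta pot, 70 mm high, foot 72 and rim 100 mm across, filled level, with fir twigs up to 12 mm above the rim that do not obstruct. A wax pillar candle 50 mm across stands fixed in its middle, from 70 to 130 mm above the underside: grasp it from above. 0.3 to 0.6 kg. A grip force over 30 N marks it; 12 N will do. Stands on the table between robot and slide. Origin: centre of underside, z up.
- slide: Fixed slide: plywood board 180 x 560 x 18 mm with two steel rails, and along its edge nearest the robot a strip crossed by two pairs of steel rods, a pair per station (humps 6 mm high, 24 mm apart in a pair). Origin: on the table, mid-rails. y axis along the rails (world y turned up to 0.1 rad): loading end at +y, the carrier is pushed towards -y.
- carrier (a joint): Carrier's travel in m along the slide's -y: 0 at the loading end, 0.335 at the far stop; starts at 0.01 to 0.06. Its sprung roller sits in the first pair of rods at 0.16, in the second at 0.29. Rod crests of the first pair: 0.148 and 0.172; 3 mm past a crest the roller draws the carrier into the pair and holds it. Sliding takes about 1 N, climbing a rod about 7 N.
- carrier_mat (a point): Centre of the top of the round black rubber mat (130 mm across, top 49 mm above the table) on the carrier, where the pot goes. The carrier is a wooden board 140 mm wide, 200 mm long along the rails, top 46 mm above the table; the mat's centre is 30 mm ahead (slide's -y) of the board's centre.
- carrier_handle (a point): Middle of the top bar of the carrier's handle, an upright steel arch across the carrier's rear (+y) end: bar 14 mm thick, 104 mm wide across the rails, bar centre 134 mm and top 141 mm above the table, 115 mm behind (slide's +y of) the mat's centre, fixed to the carrier. Push it towards the slide's -y.
- notch1 (a point): The middle between the first pair of rods on the strip, level with the rod tops, 24 mm above the table: the carrier's roller comes to rest here at the next station. Fixed to the slide.
- empty_pot: Bystander: the same terracotta pot, empty and without a candle, 70 mm high, 100 mm across the rim, upright on the table. Origin: centre of the underside. Leave it.
- bottle: Bystander: green bottle with paper label, 66 mm across, 190 mm high, upright. Origin: centre of the underside. Leave it.
- secateurs: Bystander: orange-handled secateurs about 180 mm long, 16 mm high, lying on the table between robot and slide. Origin: under the pivot. Leave them.
Not all that is in view belongs to the job. Leave any blue or red look-alike of the candle_pot alone.

How it is judged:
By the outcome, as a careful person would: the job done as asked, in the order asked, and still so for the second after the job is handed in, with the robot touching nothing.
It also fails if it takes over 54 s, if anything falls off the work surface, if the arm or the gripper's body presses on something with over 40 N, if the wrist force passes 120 N, or if a joint passes its speed limit or range.

### The arm

A 7-joint arm with a two-finger parallel gripper is mounted at the origin on the work surface. World frame = base frame: x ahead of the robot, y to its left, z up, the work surface at z = 0. Lengths are in m, angles in rad, forces in N, time in s.
With the tool pointing down it reaches from about 0.4 to 0.85 m from the base axis. Payload 4.5 kg.
Tool frame: the origin (TCP) lies between the finger pads; the fingertips stand 14 mm ahead of it and the grasp point (between the pads) lies 5 mm behind it; x points along the fingers, z is the direction in which the jaws open and shut, and the axes are right-handed (so a half turn about x gives the same grasp; the last joint's range is limited). The gripper opens to 88 mm and grips with 3 to 60 N. Pads are 18 mm wide; open, the fingers measure 123 mm over their backs; the gripper's body (75 mm by 187 mm) begins 45 mm behind the grasp point.
Start: joints at [-1.196, 0.689, -0.195, 1.565, 0.157, 0.902, -0.215], TCP at [0.209, 0.589, 0.253] pointing down, gripper open.
Joint ranges: [-3.01, 3.01], [-0.46, 2.08], [-1.47, 1.51], [0.13, 2.56], [-1, 4.14], [0.04, 2.09], [-2.66, 2.66]. Speed limits (rad/s): [2.57, 2.57, 3.14, 3.14, 3.14, 3.14, 3.14].

### API

Orientations are given as a unit quaternion [x, y, z, w].
In Python, from plant import r, cams gives the robot as it stands.
- The arm moves only by the tool apply_moves, never from a script. Its arguments are lists of equal length, an entry for each row: "travel": the shift along the world's x, y, z in cm, a list of three; "roll": the turn about the world's z in degrees; "gripper": the finger opening in cm, from 0 to 8.81. In form: {"travel": [[x, y, z], ...], "roll": [roll, ...], "gripper": [gripper, ...]}. A call has exactly 8 rows; each row is the pose to reach, as a shift and turn from the pose commanded when the call began; what a row does not reach only later rows make up. A row lasts 1/12 s, in which the tool goes at most 41.7 mm and 7.16 degrees, less where a joint would pass 70% of its speed; a pose out of reach is approached as far as the arm can. A call with a gripper value outside its range is refused whole. The fingers move at their own pace and stop on an object; "newtons" is the grip in N (left out, the last holds). Time passes only in rows, so rows that repeat a pose let the fingers close, or fill a call up. It gives the time, the measured TCP pose, the force and the opening at its end, in the units of the state.
- r.get_state(): the state, without advancing time (a new reading comes with each control period).
- cams.snapshot(name): name is "scene" or "top" or "wrist"; returns a dict with "image" (480x640x3 uint8, red, green, blue), "fx", "fy", "cx", "cy" (pixels), "dist" ([k1, k2, p1, p2, k3] as OpenCV has them; the pictures are not rectified), "R" (3x3) and "t" (3): a world point X has camera coordinates R X + t. Camera axes: x right, y down, z forward; pixel columns grow to the right and rows downward; lengths in m; the calibration is good to about 2 mm. A picture is of the moment at which its call begins. There is no depth.
- r.finish_job(): hands the job in, once; it reports no verdict.
The state is a dict: "clock": time; "q": joint angles; "qd": joint speeds; "joint_torque": joint torques, N m; "tool_pos": TCP position; "eef_rot": TCP orientation; "contact_force": force on the tool from outside, world axes, zero at the start; "moment": the same for the moment, N m; "opening": opening from 0.0 (shut) to 1.0 (fully open).
Only numpy, scipy, OpenCV 4.12 (cv2) and the standard library are available. Lean on these libraries where they do the work, as an engineer would, in place of code of your own. Each camera call takes 0.05 s, during which the arm holds its last target. There are 200 camera calls.

## Working session

There is one attempt and no reset: what is moved stays moved. The work goes in short steps, Python scripts to look and compute and a tool call to move; the robot and the scene stay as the last step left them, time stands still between calls to the robot, and variables do not carry over. Pictures are saved under pics/ and viewed, about 8 in all and at most 12, crops included, and the job is handed in when it is done.

Besides the shell and the picture viewer there is one more tool, called after "Call:" in YAML: its name, and indented under it one key for each argument. apply_moves: Moves the arm, as the interface text tells. Its arguments: {"type":"object","properties":{"travel":{"type":"array","items":{"type":"array","items":{"type":"number"}}},"roll":{"type":"array","items":{"type":"number"}},"gripper":{"type":"array","items":{"type":"number"}},"newtons":{"type":"number"}},"required":["travel","roll","gripper"]}

```bash
mkdir -p pics; cat > h.py <<'E'
import numpy as np, cv2
from plant import r, cams
def snap(n,f=None):
    s=cams.snapshot(n)
    if f: cv2.imwrite('pics/'+f,cv2.cvtColor(s['image'],cv2.COLOR_RGB2BGR))
    return s
def K(s): return np.array([[s['fx'],0,s['cx']],[0,s['fy'],s['cy']],[0,0,1.]])
def ray(s,uv):
    p=cv2.undistortPoints(np.array([[uv]],float),K(s),np.array(s['dist'],float))[0,0]
    R=np.array(s['R']);t=np.array(s['t'])
    d=R.T@np.array([p[0],p[1],1]); return -R.T@t, d/np.linalg.norm(d)
def onz(s,uv,z):
    c,d=ray(s,uv); return c+d*(z-c[2])/d[2]
def proj(s,X):
    return cv2.projectPoints(np.array(X,float).reshape(-1,3),cv2.Rodrigues(np.array(s['R']))[0],np.array(s['t'],float),K(s),np.array(s['dist'],float))[0][:,0]
def tri(rs):
    A=sum(np.eye(3)-np.outer(d,d) for c,d in rs); b=sum((np.eye(3)-np.outer(d,d))@c for c,d in rs)
    X=np.linalg.solve(A,b); return X,[np.linalg.norm(np.cross(X-c,d)) for c,d in rs]
E
python3 - <<'E'
from h import *
import pickle
D={n:snap(n,n+'0.png') for n in('scene','top','wrist')}
pickle.dump(D,open('s0.pkl','wb'))
for n in D: print(n, -np.array(D[n]['R']).T@np.array(D[n]['t']))
print(r.get_state())
a=np.hstack([D['scene']['image'],D['top']['image']])
E
```

```text
scene [ 1.00113169 -0.36164965  1.14732781]
top [0.28910079 0.00950388 1.10761236]
wrist [0.13758719 0.61368532 0.38302374]
{'clock': 0.15, 'q': array([-1.19622048,  0.68976966, -0.19453062,  1.56603993,  0.15729467,
        0.90251185, -0.21511038]), 'qd': array([ 0.00102333, -0.00309054,  0.00035886, -0.00336841, -0.0005003 ,
       -0.00024607,  0.00084728]), 'joint_torque': array([-2.25702047e-04, -5.27863419e+01, -1.26840111e+00, -1.53586489e+01,
       -5.25868696e-02,  3.88612665e-03,  9.32208695e-05]), 'tool_pos': array([0.20877067, 0.58864117, 0.25212524]), 'eef_rot': array([-0.40829031,  0.57789918,  0.40769055,  0.57716547]), 'contact_force': array([ 0.32303269,  1.02081343, -0.37222807]), 'moment': array([-0.03989185, -0.06201545,  0.05502741]), 'opening': 0.9976728827748234}
```

View pics/scene0.png

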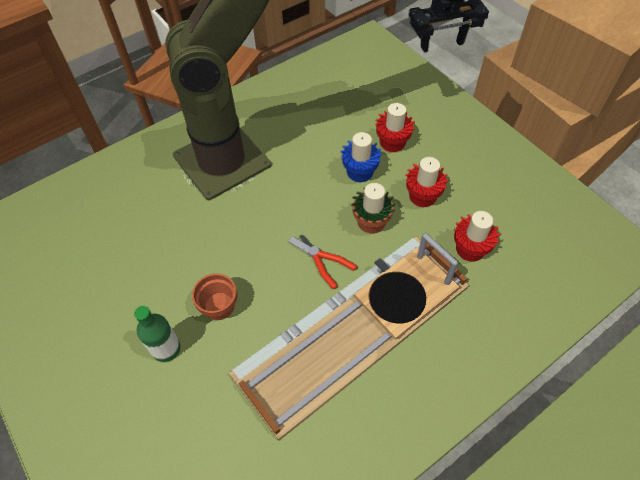

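View pics/top0.png

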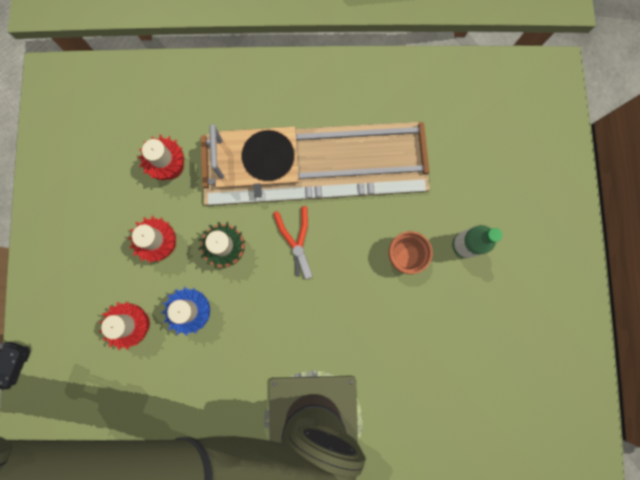

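The scene view shows the green-twigged candle pot at (373,207), the mat at (398,298), the handle at (438,255) and rod pairs at (337,299) and (292,333). In the top view they are at (221,244), (268,155), (213,153), (313,192) and (367,188). Next I'll refine these with masks.

```bash
python3 - <<'E'
from h import *
import pickle
D=pickle.load(open('s0.pkl','rb'))
def blob(m,near):
    cs,_=cv2.findContours(m.astype(np.uint8),cv2.RETR_EXTERNAL,cv2.CHAIN_APPROX_NONE)
    cs=[c for c in cs if cv2.contourArea(c)>25]
    return min(cs,key=lambda c:np.linalg.norm(c[:,0].mean(0)-near))
P={}
for n,mn,cn in(('scene',(398,298),(374,190)),('top',(268,155),(217,242))):
    s=D[n]; im=s['image'].astype(int); hsv=cv2.cvtColor(s['image'],cv2.COLOR_RGB2HSV)
    c=blob(im.max(2)<45,mn); e=cv2.fitEllipse(c); print(n,'mat',e)
    P[n,'mat']=e[0]; print(' onz .049',onz(s,e[0],.049))
    u,v=cn; 
    w=im[v-25:v+25,u-25:u+25].sum(2)
    m=np.zeros(im.shape[:2],bool); m[v-30:v+40,u-30:u+30]=True
    for th in (480,560,600,640):
        try:
            c=blob(m&(im.sum(2)>th)&(im[...,0]-im[...,2]>10),cn); print(' candle',th,cv2.fitEllipse(c),cv2.boundingRect(c))
        except Exception as ex: print(ex)
X,res=tri([ray(D[n],P[n,'mat']) for n in D if n!='wrist']); print('mat tri',X,res)
def crop(n,u,v,w,h,k): 
    return cv2.resize(D[n]['image'][v:v+h,u:u+w],None,fx=k,fy=k,interpolation=cv2.INTER_CUBIC)
a=crop('scene',320,160,160,150,5)[:,:,::-1]; 
b=crop('top',190,110,200,150,4)[:,:,::-1]
cv2.imwrite('pics/cs.png',cv2.resize(crop('scene',310,170,160,120,5),(800,600))[:,:,::-1]); cv2.imwrite('pics/ct.png',b)
E
```

```text
scene mat ((397.32232666015625, 297.353271484375), (49.092613220214844, 55.794837951660156), 104.48665618896484)
 onz .049 [0.63771782 0.09476617 0.049     ]
 candle 480 ((374.20440673828125, 190.7708282470703), (16.180927276611328, 20.063701629638672), 90.84646606445312) (364, 183, 21, 17)
 candle 560 ((374.1825866699219, 190.55162048339844), (15.337007522583008, 19.1457576751709), 94.23611450195312) (365, 183, 20, 16)
 candle 600 ((374.23248291015625, 190.5990447998047), (14.982481002807617, 18.603906631469727), 93.28865814208984) (365, 183, 20, 16)
 candle 640 ((374.2297668457031, 190.85324096679688), (14.066192626953125, 17.792510986328125), 96.4829330444336) (365, 184, 19, 15)
top mat ((267.484619140625, 155.06968688964844), (45.84748458862305, 47.50250244140625), 79.91687774658203)
 onz .049 [0.63572878 0.09760158 0.049     ]
 candle 480 ((216.97586059570312, 241.6143341064453), (21.393779754638672, 22.282222747802734), 81.67446899414062) (206, 231, 23, 22)
 candle 560 ((216.8079833984375, 241.7761993408203), (20.440887451171875, 21.10920524597168), 67.45574951171875) (206, 231, 22, 22)
 candle 600 ((216.91429138183594, 241.57803344726562), (19.600555419921875, 20.3613338470459), 82.20243072509766) (207, 232, 21, 20)
 candle 640 ((216.80653381347656, 241.675048828125), (18.263004302978516, 19.221054077148438), 76.11550903320312) (207, 233, 20, 19)
mat tri [0.63665937 0.09723188 0.04491287] [np.float64(0.0007979900195659572), np.float64(0.0007979900195658721)]
```

View pics/cs.png

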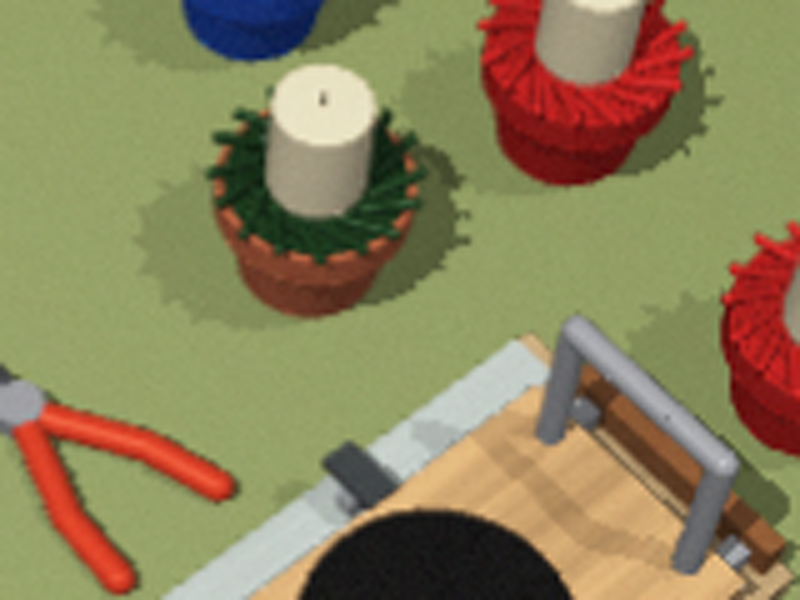

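View pics/ct.png

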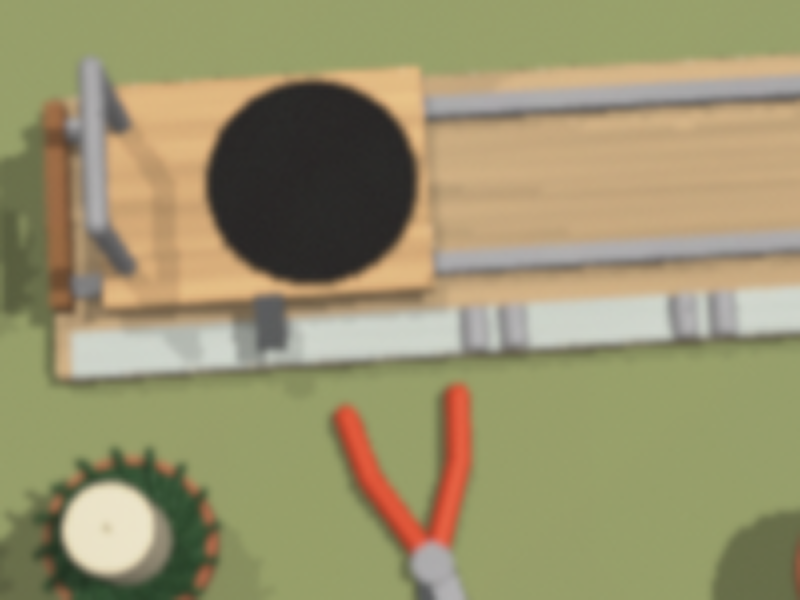

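The crops show the handle bar ends in the scene at about (425.4,235) and (455.4,262.6), and in the top view at about (212.8,125.5) and (214.2,167). The rod pairs sit at top (313.2,192) and (366,188.5).

```bash
python3 - <<'E'
from h import *
import pickle
D=pickle.load(open('s0.pkl','rb')); S,T=D['scene'],D['top']
for nm,a,b in (('candle',(374.2,190.7),(216.9,241.65)),('mat',(397.32,297.35),(267.48,155.07)),('bar far',(455.4,262.6),(212.75,125.5)),('bar near',(425.4,235),(214.25,167)),('n1',(337,299),(313.25,192)),('n2',(292,333),(366,188.5))):
    X,e=tri([ray(S,a),ray(T,b)]); print(nm,X.round(4),round(e[0],4))
n1,n2=onz(T,(313.25,192),.024),onz(T,(366,188.5),.024)
print(n1,n2,np.linalg.norm(n2-n1)); d=(n2-n1)/np.linalg.norm(n2-n1); print('dir',d,'yaw',np.degrees(np.arctan2(d[0],-d[1])))
rl=onz(T,(257.5,190.5),.04); print('roller',rl,(n1-rl)@d)
# board edge direction, top: front-far and back corners, z .046
print('bar',onz(T,(213.5,146.25),.134),'candle',onz(T,(216.9,241.65),.13),onz(S,(374.2,190.7),.13))
# rotation estimate from rails in top
a,b=onz(T,(190+430/4,110+108/4),.03),onz(T,(190+800/4,110+85/4),.03); e=b-a; print('rail yaw',np.degrees(np.arctan2(e[0],-e[1])))
a,b=onz(T,(190+65/4,110+378/4),.018),onz(T,(190+800/4,110+340/4),.018); e=b-a; print('edge yaw',np.degrees(np.arctan2(e[0],-e[1])))
print(cv2.Rodrigues(np.eye(3))[0].T)
from scipy.spatial.transform import Rotation as Ro
print(Ro.from_quat(r.get_state()['eef_rot']).as_matrix())
E
```

```text
candle [0.4154 0.2018 0.1296] 0.0007
mat [0.6367 0.0972 0.0449] 0.0008
bar far [0.6778 0.2128 0.1382] 0.0002
bar near [0.5834 0.2102 0.1336] 0.0013
n1 [ 0.5489 -0.0107  0.0233] 0.0016
n2 [ 0.556  -0.1416  0.0208] 0.0014
[ 0.54790768 -0.01206307  0.024     ] [ 0.55455315 -0.14239574  0.024     ] 0.13050198374386482
dir [ 0.05092236 -0.99870262  0.        ] yaw 2.9188987380222104
roller [0.5502122  0.12304612 0.04      ] 0.1348165518023752
bar [0.63060806 0.21120506 0.134     ] candle [0.41568794 0.20239168 0.13      ] [0.41538519 0.2008574  0.13      ]
rail yaw 2.9258092267462454
edge yaw 1.9985507933593052
[[0. 0. 0.]]
[[-3.58084269e-04 -9.42511081e-01  3.34174706e-01]
 [-1.29145162e-03  3.34174884e-01  9.42510201e-01]
 [-9.99999102e-01 -9.40723891e-05 -1.33687023e-03]]
```

Call:
apply_moves:
  travel:
    - [1,-2,0]
    - [3,-5.5,0]
    - [4.8,-9,0]
    - [6.6,-12.4,0]
    - [8.4,-15.8,0]
    - [10.2,-19.2,0]
    - [11.8,-22,0]
    - [12.5,-23.5,0]
  roll: [-4,-10,-16,-22,-28,-34,-39,-42]
  gripper: [8.8,8.8,8.8,8.8,8.8,8.8,8.8,8.8]
  newtons: 12

```text
clock: 0.82
tool_pos: [0.336, 0.3496, 0.2527]
eef_rot: [-0.172, 0.686, 0.17, 0.686]
contact_force: [-1.7, -0.2, -0.6]
opening: 0.997
```

Call:
apply_moves:
  travel:
    - [1.5,-2.8,0]
    - [3.2,-6,0]
    - [5,-9.3,0]
    - [6.6,-12.3,0]
    - [7.7,-14.3,0]
    - [8.1,-15.2,0]
    - [8.1,-15.2,0]
    - [8.1,-15.2,0]
  roll: [-5,-10,-15,-20,-24,-25.6,-25.6,-25.6]
  gripper: [8.8,8.8,8.8,8.8,8.8,8.8,8.8,8.8]

```text
clock: 1.48
tool_pos: [0.4144, 0.2036, 0.2526]
eef_rot: [-0.018, 0.707, 0.019, 0.707]
contact_force: [-0.1, 0.3, -0.2]
opening: 0.996
```

```bash
python3 - <<'E'
from h import *
s=snap('wrist','w1.png'); print(r.get_state()['tool_pos'], -np.array(s['R']).T@np.array(s['t']))
print(proj(s,[[.4154,.2017,.13]]))
E
```

```text
[0.41405673 0.20424688 0.25261971] [0.40981964 0.27813605 0.38375154]
[[326.30225209 240.13972842]]
```

View pics/w1.png

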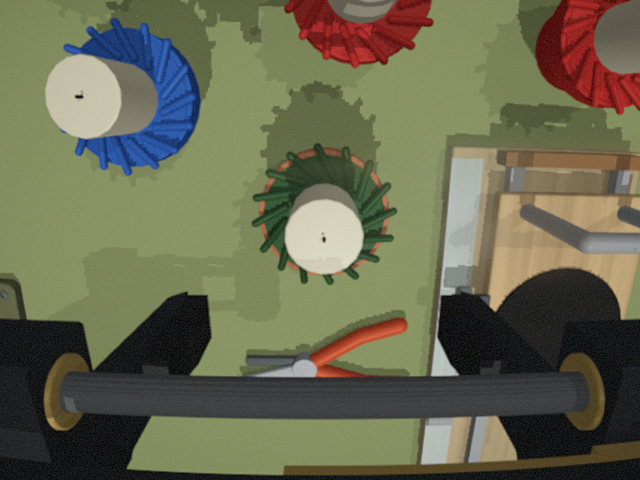

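Call:
apply_moves:
  travel:
    - [0,0,-1.5]
    - [0,0,-4]
    - [0,0,-6.5]
    - [0,0,-9]
    - [0,0,-11.5]
    - [0,0,-13.3]
    - [0,0,-14.2]
    - [0,0,-14.2]
  roll: [0,0,0,0,0,0,0,0]
  gripper: [8.8,8.8,8.8,8.8,8.8,8.8,8.8,8.8]

```text
clock: 2.2
tool_pos: [0.4133, 0.2036, 0.1091]
eef_rot: [-0.019, 0.708, 0.019, 0.706]
contact_force: [-0.6, 0.4, -0.1]
opening: 1.0
```

Call:
apply_moves:
  travel:
    - [0,0,0]
    - [0,0,0]
    - [0,0,0]
    - [0,0,0]
    - [0,0,0]
    - [0,0,0]
    - [0,0,0]
    - [0,0,0]
  roll: [0,0,0,0,0,0,0,0]
  gripper: [4.5,4.5,4.5,4.5,4.5,4.5,4.5,4.5]
  newtons: 14

```text
clock: 2.87
tool_pos: [0.4148, 0.2021, 0.1111]
eef_rot: [-0.018, 0.707, 0.018, 0.707]
contact_force: [-1.4, -0.3, 7.1]
opening: 0.561
```

Call:
apply_moves:
  travel:
    - [0,0,0.5]
    - [0,0,1.5]
    - [0,0,3]
    - [0,0,4.5]
    - [0,0,6]
    - [0,0,7.5]
    - [0,0,8.5]
    - [0,0,9]
  roll: [0,0,0,0,0,0,0,0]
  gripper: [4.5,4.5,4.5,4.5,4.5,4.5,4.5,4.5]

```text
clock: 3.53
tool_pos: [0.4151, 0.2021, 0.2018]
eef_rot: [-0.017, 0.706, 0.018, 0.707]
contact_force: [-0.3, 0.9, -3.8]
opening: 0.566
```

```bash
python3 - <<'E'
from h import *
s=snap('wrist','w2.png'); t=snap('top','t2.png');c=snap('scene','s2.png')
st=r.get_state(); print(st['clock'],st['tool_pos'],st['contact_force'],st['opening'],st['moment'])
u=np.vstack([s['image'][100:400,100:500],t['image'][100:280,120:520]])
v=c['image'][80:330,280:500]
cv2.imwrite('pics/m2.png',np.hstack([u,cv2.resize(v,(400,480))])[:,:,::-1])
E
```

```text
3.6833 [0.41470774 0.20199205 0.20064175] [ 1.04717101 -0.37520228 -3.04178977] 0.5632761717419434 [-0.07946902  0.03263357  0.01086288]
```

View pics/m2.png

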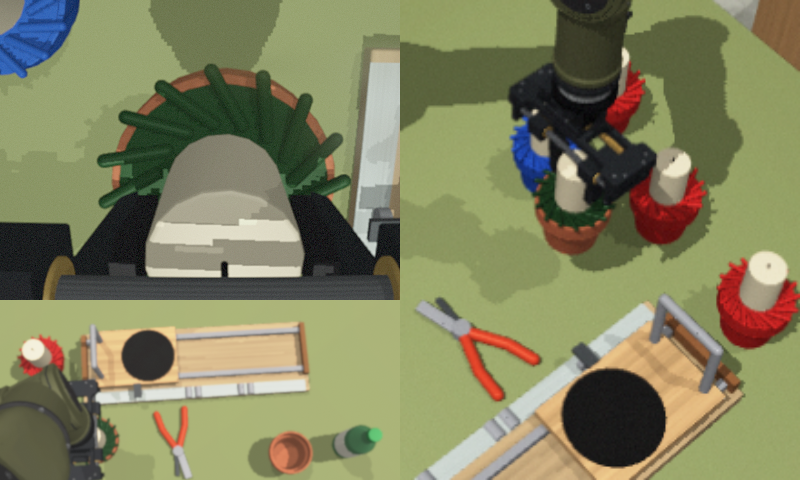

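The candle pot is gripped level and lifted clear, and nothing else has shifted. Next I'll carry it over the mat.

Call:
apply_moves:
  travel:
    - [0.7,-1,0.3]
    - [2.2,-3,0.8]
    - [4.4,-5,1]
    - [7,-6.5,1]
    - [9.8,-7.6,1]
    - [12.6,-8.4,1]
    - [15.2,-9,1]
    - [17.4,-9.6,1]
  roll: [0,0,0,0,0,0,0,0]
  gripper: [4.5,4.5,4.5,4.5,4.5,4.5,4.5,4.5]

```text
clock: 4.35
tool_pos: [0.59, 0.1049, 0.2092]
eef_rot: [-0.018, 0.707, 0.017, 0.706]
contact_force: [1.1, 0.8, -4.0]
opening: 0.561
```

Call:
apply_moves:
  travel:
    - [1.8,-0.4,0]
    - [3.3,-0.7,0]
    - [4.3,-0.9,0]
    - [4.7,-0.9,0]
    - [4.7,-0.9,-1]
    - [4.7,-0.9,-2]
    - [4.7,-0.9,-2.5]
    - [4.7,-0.9,-2.5]
  roll: [0,0,0,0,0,0,0,0]
  gripper: [4.5,4.5,4.5,4.5,4.5,4.5,4.5,4.5]

```text
clock: 5.02
tool_pos: [0.6334, 0.0973, 0.1832]
eef_rot: [-0.018, 0.709, 0.018, 0.705]
contact_force: [0.6, 0.1, -3.7]
opening: 0.562
```

```bash
python3 - <<'E'
from h import *
s=snap('wrist','w3.png'); t=snap('top','t3.png');c=snap('scene','s3.png')
st=r.get_state(); print(st['clock'],st['tool_pos'],st['contact_force'],st['opening'],st['eef_rot'])
u=np.vstack([s['image'][100:400,100:500],t['image'][80:260,120:520]])
v=c['image'][180:390,300:480]
cv2.imwrite('pics/m3.png',np.hstack([u,cv2.resize(v,(400,480))])[:,:,::-1])
E
```

```text
5.1667 [0.63558063 0.09730777 0.18571985] [ 0.19341972 -0.33146823 -3.51815893] 0.564251210907624 [-0.01786571  0.70695318  0.01788924  0.70680831]
```

View pics/m3.png

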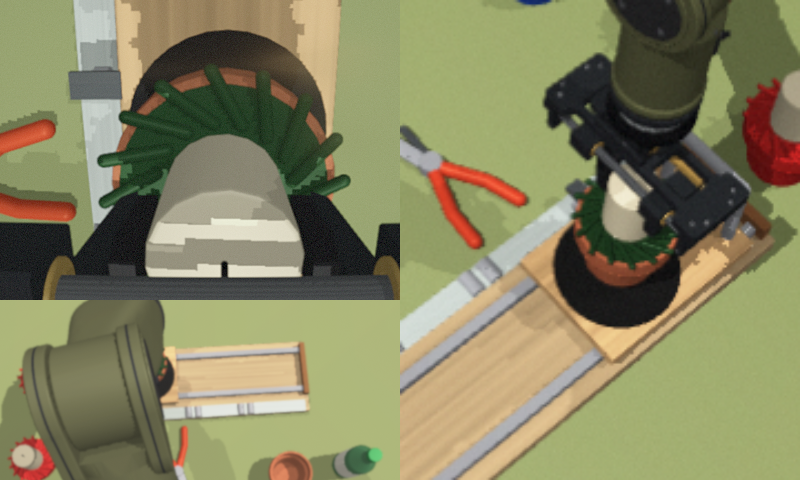

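Call:
apply_moves:
  travel:
    - [0.1,0,-0.6]
    - [0.1,0,-1.2]
    - [0.1,0,-1.7]
    - [0.1,0,-2.0]
    - [0.1,0,-2.2]
    - [0.1,0,-2.3]
    - [0.1,0,-2.4]
    - [0.1,0,-2.4]
  roll: [0,0,0,0,0,0,0,0]
  gripper: [4.5,4.5,4.5,4.5,4.5,4.5,4.5,4.5]

```text
clock: 5.83
tool_pos: [0.6369, 0.0971, 0.1617]
eef_rot: [-0.018, 0.707, 0.018, 0.707]
contact_force: [-0.3, -0.0, -3.9]
opening: 0.562
```

Call:
apply_moves:
  travel:
    - [0,0,-0.05]
    - [0,0,-0.1]
    - [0,0,-0.15]
    - [0,0,-0.2]
    - [0,0,-0.2]
    - [0,0,-0.2]
    - [0,0,-0.2]
    - [0,0,-0.2]
  roll: [0,0,0,0,0,0,0,0]
  gripper: [4.5,4.5,4.5,4.5,4.5,4.5,4.5,4.5]

```text
clock: 6.5
tool_pos: [0.637, 0.0971, 0.1603]
eef_rot: [-0.018, 0.707, 0.018, 0.707]
contact_force: [-2.0, 0.1, 3.2]
opening: 0.563
```

Contact is confirmed: the force went from −3.9 to +3.2 N. Next I'll release the pot and rise straight up.

Call:
apply_moves:
  travel:
    - [0,0,0.05]
    - [0,0,0.05]
    - [0,0,0.05]
    - [0,0,0.05]
    - [0,0,0.05]
    - [0,0,0.05]
    - [0,0,0.05]
    - [0,0,0.05]
  roll: [0,0,0,0,0,0,0,0]
  gripper: [5,5.5,6,6.5,7.5,8.5,8.5,8.5]

```text
clock: 7.17
tool_pos: [0.6369, 0.0971, 0.1602]
eef_rot: [-0.018, 0.707, 0.018, 0.707]
contact_force: [0.3, -0.1, -0.4]
opening: 0.959
```

Call:
apply_moves:
  travel:
    - [0,0,0.5]
    - [0,0,2]
    - [0,0,4]
    - [0,0,6]
    - [0,0,8]
    - [0,0,9.5]
    - [0,0,10]
    - [0,0,10]
  roll: [0,0,0,0,0,0,0,0]
  gripper: [8.5,8.5,8.5,8.5,8.5,8.5,8.5,8.5]

```text
clock: 7.83
tool_pos: [0.6377, 0.0972, 0.2619]
eef_rot: [-0.018, 0.706, 0.018, 0.708]
contact_force: [0.5, 0.2, -1.2]
opening: 0.966
```

Call:
apply_moves:
  travel:
    - [0,1,0]
    - [-0.1,3.5,0]
    - [-0.3,6.5,0]
    - [-0.5,9.5,0]
    - [-0.7,12.5,0]
    - [-0.8,14.8,0]
    - [-0.8,15.6,0]
    - [-0.8,15.6,0]
  roll: [0,0,0,0,0,0,0,0]
  gripper: [6,4,2,0,0,0,0,0]

```text
clock: 8.5
tool_pos: [0.6273, 0.2567, 0.2586]
eef_rot: [-0.019, 0.708, 0.02, 0.706]
contact_force: [0.7, -0.5, -0.1]
opening: 0.381
```

```bash
python3 - <<'E'
from h import *
s=snap('wrist','w4.png'); t=snap('top','t4.png');c=snap('scene','s4.png')
st=r.get_state(); print(st['clock'],st['tool_pos'],st['contact_force'],st['opening'])
u=np.vstack([cv2.resize(s['image'],(400,300)),t['image'][80:260,120:520]])
v=c['image'][180:390,300:480]
cv2.imwrite('pics/m4.png',np.hstack([u,cv2.resize(v,(400,480))])[:,:,::-1])
print(proj(c,[[.6306,.2115,.134],[.629,.2525,.13],[.6367,.0968,.179]]))
# candle top in scene
im=c['image'].astype(int); p=proj(c,[[.6367,.0968,.179]])[0].astype(int)
m=np.zeros(im.shape[:2],np.uint8); m[p[1]-14:p[1]+14,p[0]-16:p[0]+16]=1
m&=((im.sum(2)>560)&(im[...,0]-im[...,2]>10)).astype(np.uint8)
cs,_=cv2.findContours(m,0,1); k=max(cs,key=cv2.contourArea); e=cv2.fitEllipse(k); print(e,onz(c,e[0],.179))
E
```

```text
8.65 [0.62921943 0.2503449  0.25967799] [ 0.31098887  0.42340593 -0.47907258] 0.24900878155309475
[[439.67380787 249.10939358]
 [452.40870218 240.32897936]
 [404.26710129 267.53822138]]
((404.1643981933594, 267.77105712890625), (19.852048873901367, 22.71904945373535), 104.55229187011719) [0.6369957  0.09626726 0.179     ]
```

View pics/m4.png

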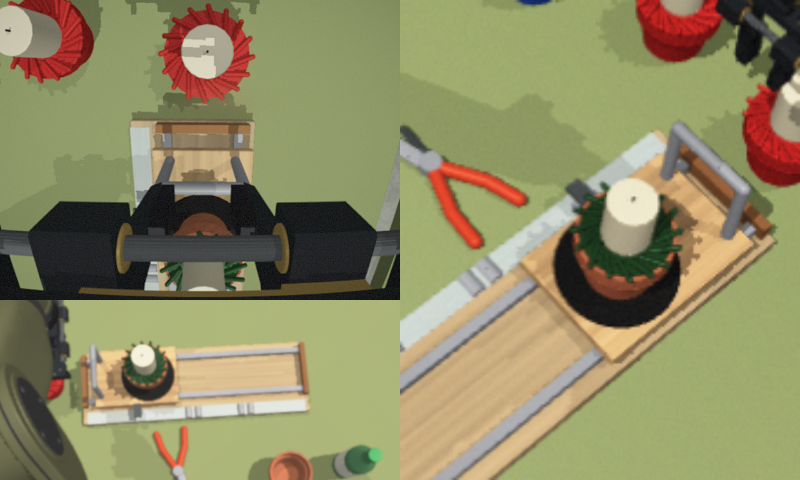

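The pot stands upright and centred on the mat: candle top at (.637,.0963), mat at (.637,.097). The carrier hasn't moved. Next I'll descend behind the handle with the fingers shut.

Call:
apply_moves:
  travel:
    - [0,0.8,-1]
    - [0,0.8,-3]
    - [0,0.8,-5.5]
    - [0,0.8,-8]
    - [0,0.8,-10.5]
    - [0,0.8,-12.3]
    - [0,0.8,-12.9]
    - [0,0.8,-12.9]
  roll: [0,0,0,0,0,0,0,0]
  gripper: [0,0,0,0,0,0,0,0]

```text
clock: 9.32
tool_pos: [0.6279, 0.2596, 0.1291]
eef_rot: [-0.018, 0.708, 0.017, 0.706]
contact_force: [1.2, 0.6, -0.6]
opening: 0.002
```

Call:
apply_moves:
  travel:
    - [0,-0.3,0]
    - [0,-0.7,0]
    - [0,-1.1,0]
    - [0.05,-1.4,0]
    - [0.05,-1.7,0]
    - [0.1,-2.0,0]
    - [0.1,-2.2,0]
    - [0.1,-2.3,0]
  roll: [0,0,0,0,0,0,0,0]
  gripper: [0,0,0,0,0,0,0,0]

```text
clock: 9.98
tool_pos: [0.63, 0.2376, 0.1314]
eef_rot: [-0.018, 0.707, 0.018, 0.707]
contact_force: [0.3, 0.2, -0.5]
opening: 0.007
```

```bash
python3 - <<'E'
from h import *
s=snap('wrist','w5.png'); t=snap('top','t5.png');c=snap('scene','s5.png')
st=r.get_state(); print(st['clock'],st['tool_pos'],st['contact_force'],st['opening'],st['eef_rot'])
u=np.vstack([cv2.resize(s['image'],(400,300)),t['image'][80:260,120:520]])
v=c['image'][180:390,300:480]
cv2.imwrite('pics/m5.png',np.hstack([u,cv2.resize(v,(400,480))])[:,:,::-1])
E
```

```text
10.1333 [0.62985148 0.23814959 0.13123579] [-0.48542447  0.30879728 -0.41948626] 0.0018800765474213897 [-0.01767508  0.70688101  0.01779356  0.7068877 ]
```

View pics/m5.png

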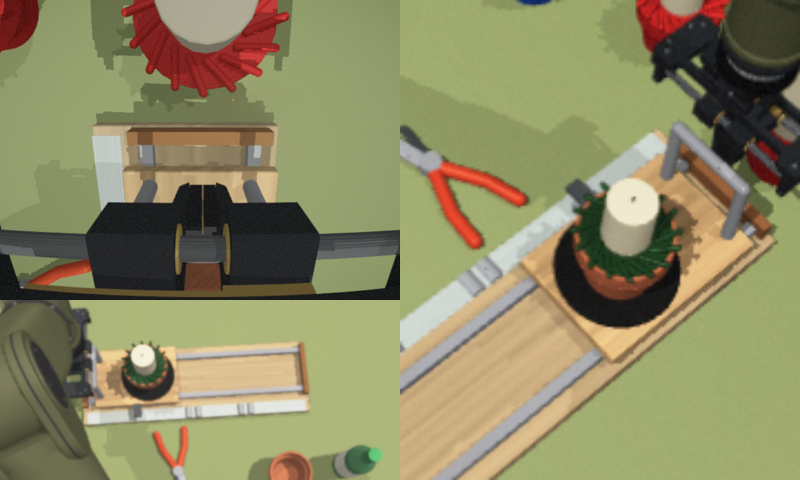

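The closed fingers stand just behind the handle bar, clear of everything. I'll push gently, first to short of the first rod.

Call:
apply_moves:
  travel:
    - [0,-0.3,0]
    - [0,-0.6,0]
    - [0,-0.9,0]
    - [0.1,-1.2,0]
    - [0.1,-1.5,0]
    - [0.1,-1.9,0]
    - [0.1,-2.4,0]
    - [0.15,-3.0,0]
  roll: [0,0,0,0,0,0,0,0]
  gripper: [0,0,0,0,0,0,0,0]

```text
clock: 10.8
tool_pos: [0.6313, 0.2081, 0.1312]
eef_rot: [-0.018, 0.707, 0.018, 0.707]
contact_force: [-0.4, 1.2, -0.8]
opening: 0.007
```

Call:
apply_moves:
  travel:
    - [0,-0.6,0]
    - [0.1,-1.2,0]
    - [0.1,-1.8,0]
    - [0.1,-2.4,0]
    - [0.15,-3.0,0]
    - [0.2,-3.6,0]
    - [0.2,-4.2,0]
    - [0.25,-4.8,0]
  roll: [0,0,0,0,0,0,0,0]
  gripper: [0,0,0,0,0,0,0,0]

```text
clock: 11.47
tool_pos: [0.6339, 0.1595, 0.1313]
eef_rot: [-0.018, 0.707, 0.018, 0.707]
contact_force: [-0.6, 1.0, -0.2]
opening: 0.007
```

Call:
apply_moves:
  travel:
    - [0,-0.5,0]
    - [0.1,-0.9,0]
    - [0.1,-1.3,0]
    - [0.1,-1.6,0]
    - [0.1,-1.9,0]
    - [0.1,-2.1,0]
    - [0.1,-2.3,0]
    - [0.1,-2.4,0]
  roll: [0,0,0,0,0,0,0,0]
  gripper: [0,0,0,0,0,0,0,0]

```text
clock: 12.13
tool_pos: [0.6352, 0.1358, 0.1314]
eef_rot: [-0.018, 0.707, 0.018, 0.707]
contact_force: [0.3, 0.3, 0.0]
opening: 0.004
```

```bash
cat > look.py <<'E'
from h import *
import sys
k=sys.argv[1]
t=snap('top','t%s.png'%k);c=snap('scene','s%s.png'%k)
st=r.get_state(); print(st['clock'],st['tool_pos'],st['contact_force'])
u=cv2.resize(t['image'][110:220,200:380],(600,367),interpolation=2)
v=cv2.resize(c['image'][180:390,270:480],(500,500),interpolation=2)
cv2.imwrite('pics/m%s.png'%k,cv2.resize(np.hstack([np.vstack([u,np.zeros((133,600,3),np.uint8)]),v]),(800,364))[:,:,::-1])
im=c['image'].astype(int)
m=np.zeros(im.shape[:2],np.uint8)
m[170:360,330:430]=((im.sum(2)>560)&(im[...,0]-im[...,2]>25))[170:360,330:430]
cs,_=cv2.findContours(m,0,1); q=max(cs,key=cv2.contourArea); e=cv2.fitEllipse(q); X=onz(c,e[0],.179)
d=np.array([.051,-.9987,0]); print('candle',e,X,'displ',(X-[.637,.0963,.179])@d)
E
python3 look.py 6
```

```text
12.2333 [0.63492113 0.13564179 0.13130153] [ 0.01171531  0.73923635 -0.89270598]
candle ((369.86590576171875, 293.7060241699219), (21.137035369873047, 23.068035125732422), 101.5654525756836) [0.64176032 0.00193168 0.179     ] displ 0.09448842058641699
```

View pics/m6.png

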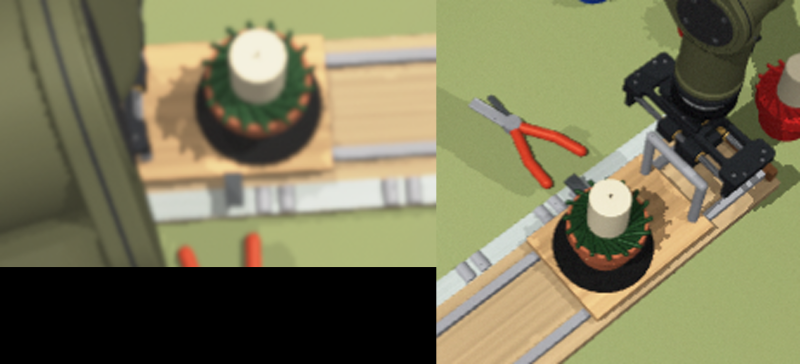

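The carrier has moved about 94 mm and its roller is about 41 mm short of the notch. From here I'll creep and watch the force.

Call:
apply_moves:
  travel:
    - [0,-0.3,0]
    - [0,-0.6,0]
    - [0,-0.9,0]
    - [0.1,-1.2,0]
    - [0.1,-1.4,0]
    - [0.1,-1.6,0]
    - [0.1,-1.8,0]
    - [0.1,-2.0,0]
  roll: [0,0,0,0,0,0,0,0]
  gripper: [0,0,0,0,0,0,0,0]

```text
clock: 12.9
tool_pos: [0.6357, 0.1188, 0.1313]
eef_rot: [-0.017, 0.707, 0.02, 0.707]
contact_force: [0.5, 6.6, -0.6]
opening: 0.005
```

Call:
apply_moves:
  travel:
    - [0,-0.1,0]
    - [0,-0.2,0]
    - [0,-0.3,0]
    - [0,-0.4,0]
    - [0,-0.5,0]
    - [0,-0.6,0]
    - [0,-0.7,0]
    - [0,-0.8,0]
  roll: [0,0,0,0,0,0,0,0]
  gripper: [0,0,0,0,0,0,0,0]

```text
clock: 13.57
tool_pos: [0.6361, 0.111, 0.1313]
eef_rot: [-0.017, 0.706, 0.02, 0.707]
contact_force: [1.4, 5.4, -0.3]
opening: 0.003
```

```bash
python3 look.py 7
```

```text
13.6667 [0.63613208 0.1096827  0.13128995] [ 0.26938342  4.06340046 -0.44373942]
candle ((360.3789367675781, 300.8398132324219), (21.306638717651367, 23.40826988220215), 98.98712158203125) [ 0.64297718 -0.0231669   0.179     ] displ 0.11961642427354094
```

Call:
apply_moves:
  travel:
    - [0,-0.1,0]
    - [0,-0.2,0]
    - [0,-0.3,0]
    - [0,-0.4,0]
    - [0,-0.5,0]
    - [0,-0.5,0]
    - [0,-0.5,0]
    - [0,-0.5,0]
  roll: [0,0,0,0,0,0,0,0]
  gripper: [0,0,0,0,0,0,0,0]

```text
clock: 14.33
tool_pos: [0.6358, 0.1028, 0.1312]
eef_rot: [-0.018, 0.707, 0.018, 0.707]
contact_force: [0.2, -1.3, 0.7]
opening: 0.005
```

```bash
python3 look.py 8
```

```text
14.4333 [0.63581621 0.10309738 0.13121729] [-1.13408599 -0.01406749 -0.37603018]
candle ((354.6444396972656, 305.3289489746094), (21.54905891418457, 23.62135124206543), 93.37056732177734) [ 0.64401372 -0.03839152  0.179     ] displ 0.1348741199430501
```

The carrier dropped in: displacement is 134.9 mm against 135 expected, and the force is zero. Next I'll back off and rise.

Call:
apply_moves:
  travel:
    - [0,0.8,0]
    - [0,2,0]
    - [0,3.5,0]
    - [0,4,2]
    - [0,4,5]
    - [0,4,8]
    - [0,4,11]
    - [0,4,12]
  roll: [0,0,0,0,0,0,0,0]
  gripper: [0,0,0,0,0,0,0,0]

```text
clock: 15.1
tool_pos: [0.6379, 0.1461, 0.2561]
eef_rot: [-0.017, 0.704, 0.02, 0.71]
contact_force: [0.4, 0.0, -0.1]
opening: 0.004
```

Call:
apply_moves:
  travel:
    - [0,1.5,0]
    - [0,4,1]
    - [0,7,2]
    - [0,10,3]
    - [0,13,4]
    - [0,14,4]
    - [0,14,4]
    - [0,14,4]
  roll: [0,0,0,0,0,0,0,0]
  gripper: [0,0,0,0,0,0,0,0]

```text
clock: 15.77
tool_pos: [0.6347, 0.2834, 0.289]
eef_rot: [-0.019, 0.708, 0.018, 0.706]
contact_force: [-0.2, -0.6, -0.5]
opening: 0.003
```

```bash
python3 look.py 9
```

```text
15.8667 [0.63574197 0.28054275 0.28972533] [-0.46352796 -0.71147318  0.05989115]
candle ((354.92645263671875, 304.58203125), (22.33824348449707, 24.677146911621094), 38.86020278930664) [ 0.64305088 -0.03693596  0.179     ] displ 0.13337134747981141
```

View pics/m9.png

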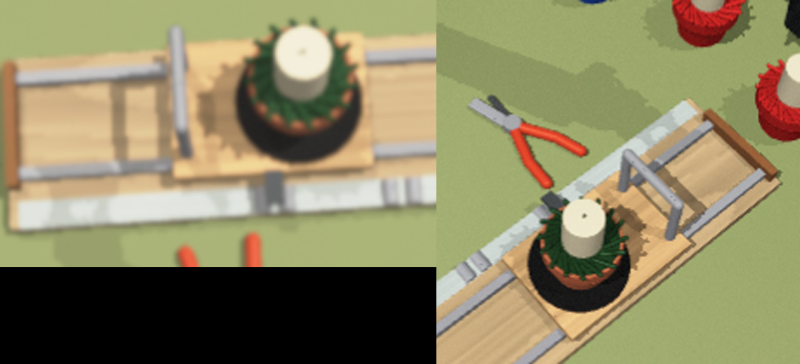

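The last picture shows the roller bracket at top (313,189), directly over the first rod pair at (313.2,192). The pot is upright on the mat and the arm is clear.

```bash
python3 -c "
from plant import r
print(r.finish_job())"
```

```text
the job is handed in; nothing more can be done
None
```

The job is done and handed in at about 16 s of the 54 s allowed; it reports no verdict. I gripped the candle at 14 N, set the pot down centred on the mat with about 7 N of contact, and let go. I then pushed the handle with closed fingers until the roller dropped into the first pair of rods, and backed the arm off.

**Station:** the push force fell to zero as the roller dropped in, and the carrier had moved about 135 mm, as expected. The last top view puts the roller within about 1 px (roughly 1 mm) of the first pair's middle. It never reached the second rod of that pair.

**Pot:** it stands upright on the mat, within about 1 mm of the centre when set down. I saw no contact with it during the push.

**Bystanders:** the empty pot, bottle, secateurs and coloured look-alikes looked untouched in the pictures. The last crops did not include the empty pot or the bottle.

**Disagreement:** the final displacement reading from the scene camera was 133.4 mm, against 134.9 mm just before the arm backed off. The final candle outline was slightly larger and turned differently, so I took the 1.5 mm as measurement scatter. The two-camera mat height came out at 45 mm against the stated 49 mm, so I went by the contact force when setting the pot down.

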